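# Tip the ebony blocks from the parts tray into the white tub

## Robot

A 7-joint arm with a two-finger parallel gripper is mounted at the origin on the work surface. World frame = base frame: x ahead of the robot, y to its left, z up, the work surface at z = 0. Lengths are in m, angles in degrees, forces in N, time in s.
With the tool pointing down it reaches from about 0.4 to 0.925 m from the base axis. Payload 4.1 kg.
Tool frame: the origin (TCP) lies on the centre line of the jaws, within the pads' length; the fingertips stand 19 mm ahead of it and the grasp point (between the pads) is the TCP; z points along the fingers, y is the direction in which the jaws open and shut (so a half turn about z gives the same grasp; the last joint's range is limited). The gripper opens to 85 mm and grips with 20 to 120 N. Pads are 22 mm wide; open, the fingers measure 114 mm over their backs; the gripper's body (76 mm by 85 mm) begins 54 mm behind the grasp point. The pads swing forward as they close: fully open they stand 13 mm farther back than shut.
Start: joints at [-74.943, 22.827, 2.584, 88.041, -1.071, 69.15, -2.905], TCP at [0.23, 0.608, 0.25] pointing down, gripper open.
Joint ranges: [-161.44, 161.44], [-28.35, 127.94], [-78.24, 83.42], [0, 140.83], [-78.03, 258.03], [13.02, 114.36], [-168.23, 168.23]. Speed limits (degrees/s): [147.25, 147.25, 180, 180, 180, 180, 180].

## Interface

Orientations are given as [roll, pitch, yaw] about the fixed x, y, z axes, in that order (R = Rz(yaw) Ry(pitch) Rx(roll)).
In Python, from bench import observe, get_image, calibration, hand_in gives the robot as it stands. The module is installed in compiled form; this text tells all that it offers.
- The arm moves only by the tool servo_tool, never from a script. Its arguments are lists of equal length, an entry for each row: "slide": the shift along the tool's x, y, z in m, a list of three; "yaw": the turn about the tool's z in degrees. In form: {"slide": [[tx, ty, tz], ...], "yaw": [yaw, ...]}. A call has 1 to 12 rows; each row shifts and turns the commanded pose from where the row before left it, along the tool's axes as they then stand; what a row does not reach is not made up. A row lasts 1/8 s, in which the tool goes at most 62.5 mm and 10.7 degrees, less where a joint would pass 70% of its speed; a pose out of reach is approached as far as the arm can. A call is refused whole if a number of a shift passes 0.0625 or a number of a turn 10.7, either way. A call with a gripper value outside its range is refused whole. "fingers" is the opening, from -1 (shut) to 1 (fully open), set as the call begins (left out, the last holds). The fingers move at their own pace and stop on an object; "newtons" is the grip in N (left out, the last holds). Time passes only in rows, so rows that do not move let the fingers close. It gives the time, the measured TCP pose, the force and the opening at its end, in the units of the state.
- observe(): the state, without advancing time (a new reading comes with each control period).
- get_image(name): name is "side" or "top"; returns (picture, depth): 384x512x3 uint8, red, green, blue; 384x512 float32, m along the optical axis (not along the pixel's ray), 0 where there is no reading.
- calibration(name): a dict with "K" (3x3 intrinsics, pixels), "extrinsics" (4x4, takes a point from camera to world coordinates). Camera axes: x right, y down, z forward; pixel columns grow to the right and rows downward; lengths in m; the calibration is good to about 2 mm. A picture is of the moment at which its call begins. calibration takes no time and is no camera call.
- hand_in(): hands the job in, once; it reports no verdict.
The state is a dict: "t": time; "joint_pos": joint angles; "joint_vel": joint speeds; "joint_efforts": joint torques, N m; "ee_pos": TCP position; "tool_rot": TCP orientation; "wrist_force": force on the tool from outside, world axes, zero at the start; "ft_torque": the same for the moment, N m; "grip_width": finger opening in m.
Only numpy, scipy, OpenCV 4.12 (cv2) and the standard library are available. Lean on these libraries where they do the work, as an engineer would, in place of code of your own. Each camera call takes 0.05 s, during which the arm holds its last target. There are 200 camera calls.

## Task

On the violin maker's bench, lift the little plywood tray by its upright handle with all five ebony blocks still on it, carry it to the white tub (not the black one) and tip it so that all the blocks slide off its open end into the tub. Then set the empty tray down flat on the green pad, centred on it and lined up lengthwise with it, and let go. Do not knock over or shift the tubs or anything else on the bench.

Things in the scene. Friction and masses are not known exactly. Their poses are not given: they have to be found in the camera images.
- tray: Open plywood tray, 160 long (its x) x 88 wide (y) mm, 0.2 kg. Floor 5 thick; walls 24 high: 4 thick along the long sides, 12 thick at the +x end; the -x end has no wall: the blocks slide off there. At the +x end stands an upright handle board, 12 thick (x), 60 wide (y), top 82 above the underside: pinch it across its thickness from above. Origin: centre of the underside; z up when flat.
- tray_handle (a point): Grip point in the middle of the tray's handle board: at (+74, 0, 58) mm in the tray's frame; same axes as the tray.
- tray_lip (a point): Middle of the tray's open end, on the top face of its floor: at (-80, 0, 5) mm in the tray's frame; same axes.
- tub: White round plastic tub, open on top, 140 mm outside diameter at the rim, 112 at the foot, 80 high, wall 4, 0.5 kg, standing loose on the bench. Origin: centre of the underside.
- scrap: Black round tub of exactly the same shape, beside the white one: not to be used. Origin: centre of the underside.
- pad: Green rectangular pad fixed to the bench, 170 long (its x) x 110 wide (its y) x 3 mm thick. Origin: centre of the underside, on the bench.
- glue: Yellow glue bottle with a red cap, 40 diameter, 110 mm high, loose. Origin: centre of the foot.
- varnish: Amber glass jar with a black cap, 52 diameter, 90 mm high, loose. Origin: centre of the foot.
- flask: Blue drinking flask with a steel cap, 66 diameter, 220 mm high, loose: the tallest thing among the task's things. Origin: centre of the foot.
- mug: Blue mug, 72 diameter, 85 mm high, handle at its +y, loose. Origin: centre of the foot.
- plane: Small steel block plane, 150 (its x) x 46 x 54 mm high, loose. Origin: centre of the sole.
- chisel: Chisel lying on the bench, 220 mm along its x, handle (26 mm diameter) to its -x, loose. Origin: underneath the brass ferrule at mid-length.
- block0: Dark ebony block, 30 (x) x 22 (y) x 20 (z) mm, about 15 g; one of five alike, lying loose on the tray at the start. It slides on the tray at a tilt of 22 to 32 degrees. Origin: centre of the underside.
- block1: Dark ebony block, 30 (x) x 22 (y) x 20 (z) mm, about 15 g; one of five alike, lying loose on the tray at the start. It slides on the tray at a tilt of 22 to 32 degrees. Origin: centre of the underside.
- block2: Dark ebony block, 30 (x) x 22 (y) x 20 (z) mm, about 15 g; one of five alike, lying loose on the tray at the start. It slides on the tray at a tilt of 22 to 32 degrees. Origin: centre of the underside.
- block3: Dark ebony block, 30 (x) x 22 (y) x 20 (z) mm, about 15 g; one of five alike, lying loose on the tray at the start. It slides on the tray at a tilt of 22 to 32 degrees. Origin: centre of the underside.
- block4: Dark ebony block, 30 (x) x 22 (y) x 20 (z) mm, about 15 g; one of five alike, lying loose on the tray at the start. It slides on the tray at a tilt of 22 to 32 degrees. Origin: centre of the underside.

How it is judged:
By the outcome, as a careful person would: the job done as asked, in the order asked, and still so for the second after the job is handed in, with the robot touching nothing.
It also fails if it takes over 59 s, if anything falls off the work surface, if the arm or the gripper's body presses on something with over 40 N, if the wrist force passes 120 N, or if a joint passes its speed limit or range.

## Working session

There is one attempt and no reset: what is moved stays moved. The work goes in short steps, Python scripts to look and compute and a tool call to move; the robot and the scene stay as the last step left them, time stands still between calls to the robot, and variables do not carry over. Pictures are saved under pics/ and viewed, on a budget of 10 in all, crops included, one or two more only if the job needs it, and the job is handed in when it is done.

Besides the shell and the picture viewer there is one more tool, called after "Request:" as name(argument=value, ...) on one line, values as JSON. servo_tool: Moves the arm, as the interface text tells. Its arguments: {"type":"object","properties":{"slide":{"type":"array","items":{"type":"array","items":{"type":"number"}}},"yaw":{"type":"array","items":{"type":"number"}},"fingers":{"type":"number"},"newtons":{"type":"number"}},"required":["slide","yaw"]}

```bash
mkdir -p pics
cat > h.py <<'E'
import numpy as np, cv2
from bench import observe, get_image, calibration, hand_in
def cloud(name, depth):
    c=calibration(name); K=np.array(c["K"]); E=np.array(c["extrinsics"])
    v,u=np.indices(depth.shape)
    P=np.stack([(u-K[0,2])/K[0,0]*depth,(v-K[1,2])/K[1,1]*depth,depth],-1)
    P=P@E[:3,:3].T+E[:3,3]; P[depth==0]=np.nan
    return P
E
python3 - <<'E'
from h import *
for n in("top","side"):
    im,d=get_image(n); np.savez(f"{n}0.npz",im=im,d=d)
    cv2.imwrite(f"pics/{n}0.png",im[:,:,::-1]); c=calibration(n); print(n,np.round(c["K"],1).tolist(),np.round(c["extrinsics"],3).tolist())
s=observe(); print({k:np.round(v,3).tolist() for k,v in s.items()})
E
```

```text
top [[446.4, 0.0, 250.6], [0.0, 446.4, 191.9], [0.0, 0.0, 1.0]] [[0.003, -0.99, 0.141, 0.343], [-1.0, 0.0, 0.02, -0.03], [-0.02, -0.141, -0.99, 1.264], [0.0, 0.0, 0.0, 1.0]]
side [[392.5, 0.0, 256.3], [0.0, 392.5, 193.6], [0.0, 0.0, 1.0]] [[-0.737, -0.335, 0.587, -0.087], [-0.675, 0.387, -0.628, 0.631], [-0.017, -0.859, -0.511, 0.606], [0.0, 0.0, 0.0, 1.0]]
{'t': 0.1, 'joint_pos': [-74.944, 22.87, 2.581, 88.106, -1.07, 69.149, -2.906], 'joint_vel': [-0.051, -0.03, -0.123, -0.239, -0.042, 0.04, -0.007], 'joint_efforts': [0.003, -47.626, 1.37, -25.495, 0.012, 0.005, 0.0], 'ee_pos': [0.23, 0.607, 0.249], 'tool_rot': [-179.899, 0.008, 159.277], 'wrist_force': [0.298, 1.021, 0.388], 'ft_torque': [0.007, -0.032, 0.0], 'grip_width': 0.085}
```

View pics/top0.png

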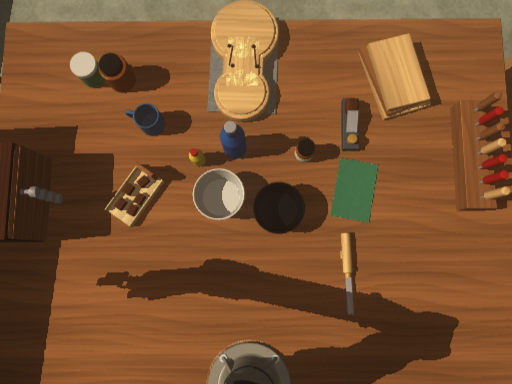

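View pics/side0.png

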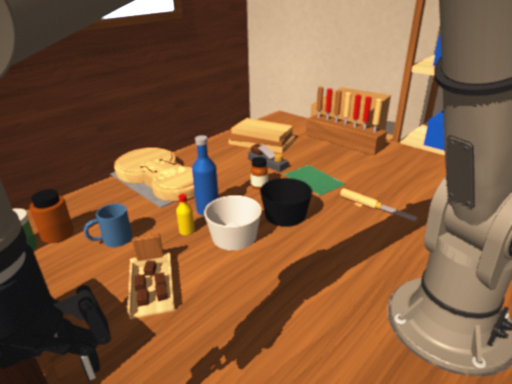

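The top view shows the tray at (135,195), the white tub at (218,193), the black tub at (279,207), the pad at (355,190), the flask at (233,140) and the glue at (197,157). In the side view the handle is at the far end of the tray, with five blocks on the floor. The tool can only slide and yaw, so it always points down. I therefore plan to grip the handle across its 60 mm width, so the tray can pivot about the jaw axis to tip.

Run:
```python
from h import *
z=np.load("top0.npz"); im=z["im"]; P=cloud("top",z["d"]); hsv=cv2.cvtColor(im,cv2.COLOR_RGB2HSV)
reg=lambda u0,u1,v0,v1:(lambda m:(m.__setitem__((slice(v0,v1),slice(u0,u1)),True),m)[1])(np.zeros(im.shape[:2],bool))
Z=P[:,:,2]
def rect(m,l):
    p=P[m][:,:2].astype(np.float32); c,s,a=cv2.minAreaRect(p*1000); print(l,len(p),"minrect",np.round(c,1),np.round(s,1),round(a,1),"med z",np.round(np.nanmedian(P[m][:,2]),4))
# bench level
b=reg(60,240,230,260); print("bench z",np.nanmedian(Z[b]))
g=(hsv[:,:,0]>60)&(hsv[:,:,0]<90)&(hsv[:,:,1]>100)&reg(320,390,150,230); rect(cv2.erode(g.astype(np.uint8),np.ones((2,2)))>0,"pad")
rect(g,"pad_full")
t=reg(98,175,158,235)
tr=t&(Z>0.012)&(Z<0.04)
rect(t&(Z>0.014),"tray>14mm"); rect(t&(Z>0.06),"handle")
print("handle top z",np.nanmax(Z[t]), P[t&(Z>0.06)].mean(0))
for l,r in(("white",(185,250,160,228)),("black",(248,310,175,240))):
    m=reg(*r)&(Z>0.072)&(Z<0.095); p=(P[m][:,:2]*1000).astype(np.float32); c,R=cv2.minEnclosingCircle(p); print(l,np.round(c,1),round(R,1),len(p))
for l,r in(("flask",(218,248,118,162)),("glue",(186,208,145,170)),("mug",(122,168,100,138)),("varnish",(292,320,135,165)),("plane",(338,362,94,155))):
    m=reg(*r)&(Z>0.03); p=P[m]; print(l,np.round(np.nanmin(p,0),3),np.round(np.nanmax(p,0),3))
# side view check of handle
z=np.load("side0.npz"); Ps=cloud("side",z["d"]); m=np.zeros(Z.shape,bool); m[225:320,115:185]=True
h=m&(Ps[:,:,2]>0.06)&(Ps[:,:,2]<.1); p=(Ps[h]*1000).astype(np.float32); print("side handle",len(p),np.round(p.min(0)),np.round(p.max(0)),cv2.minAreaRect(p[:,:2]))
im=cv2.imread("pics/top0.png"); cv2.imwrite("pics/traycrop.png",cv2.resize(im[150:245,90:260],None,fx=4.5,fy=4.5,interpolation=cv2.INTER_CUBIC))
```

```text
bench z -0.00023044607632338732
pad 0 minrect [0. 0.] [0. 0.] 0.0 med z nan
pad_full 0 minrect [0. 0.] [0. 0.] 0.0 med z nan
tray>14mm 845 minrect [513.1 327.2] [ 89.9 160. ] 56.0 med z 0.0242
handle 104 minrect [573.9 285.5] [58.9 11.9] 56.6 med z 0.0813
handle top z 0.08576216021217342 [0.572809   0.28342315 0.08024333]
white [526.8  98.6] 94.3 317
black [470.5 -79.4] 69.5 314
flask [0.619 0.006 0.03 ] [0.731 0.074 0.226]
glue [0.597 0.128 0.03 ] [0.634 0.164 0.115]
mug [0.689 0.248 0.03 ] [0.759 0.351 0.089]
varnish [ 0.608 -0.179  0.031] [ 0.657 -0.128  0.097]
plane [ 0.642 -0.311  0.03 ] [ 0.789 -0.265  0.063]
  return np.nanmean(a, axis, out=out, keepdims=keepdims)
Traceback (most recent call last):
cv2.error: OpenCV(4.12.0) /io/opencv/modules/imgproc/src/convhull.cpp:143: error: (-215:Assertion failed) total >= 0 && (depth == CV_32F || depth == CV_32S) in function 'convexHull'
```

Run:
```python
from h import *
z=np.load("top0.npz"); im=z["im"]; P=cloud("top",z["d"]); Z=P[:,:,2]
def box(u0,u1,v0,v1):
    m=np.zeros(Z.shape,bool); m[v0:v1,u0:u1]=True; return m
hsv=cv2.cvtColor(im,cv2.COLOR_RGB2HSV); print(im[190,355],hsv[190,355],Z[190,355])
f=im.astype(int); g=(f[:,:,1]>f[:,:,0]+15)&box(320,390,150,230)
p=P[g][:,:2]; p=p[~np.isnan(p).any(1)]; print("pad",g.sum(),cv2.minAreaRect((p*1000).astype(np.float32)),np.nanmedian(Z[g]))
for l,r in(("white",(185,247,165,224)),("black",(248,310,175,240))):
    m=box(*r)&(Z>0.074)&(Z<0.09)&(np.hypot(P[:,:,0]-(.500 if l=="white" else .47),P[:,:,1]-(.09 if l=="white" else -.08))<.1); p=(P[m][:,:2]*1000)
    s=np.linalg.lstsq(np.c_[2*p,np.ones(len(p))],(p**2).sum(1),rcond=None)[0]; print(l,s[:2],np.sqrt(s[2]+s[0]**2+s[1]**2),cv2.minEnclosingCircle(p.astype(np.float32)))
m=box(222,246,118,140)&(Z>.2); print("flask cap",P[m].mean(0))
s=observe(); print(s["ee_pos"],s["tool_rot"])
psi=np.radians(146); tx=np.array([np.cos(psi),np.sin(psi)]);ty=np.array([np.sin(psi),-np.cos(psi)])
d=np.array([.5735,.2848])-s["ee_pos"][:2]; print("to handle in turned tool axes",d@tx,d@ty)
psi=np.radians(s["tool_rot"][2]); print("unturned",d@[np.cos(psi),np.sin(psi)],d@[np.sin(psi),-np.cos(psi)])
```

```text
[ 70 114  70] [ 60  98 114] 0.00477923420696591
pad 2241 ((528.877197265625, -298.2628173828125), (109.84072875976562, 168.43524169921875), 78.65937042236328) 0.003291728956808848
white [507.46303848  81.66710449] 66.93914267694373 ((507.71710205078125, 81.83460998535156), 69.7159652709961)
black [470.36317563 -79.2540039 ] 66.95572003956002 ((470.5078125, -79.40313720703125), 69.5398941040039)
flask cap [0.65094106 0.04271206 0.21846244]
[0.22985159 0.60744251 0.24934815] [-1.79898977e+02  8.19380944e-03  1.59277279e+02]
to handle in turned tool axes -0.46531684751887914 -0.07531700631348442
unturned -0.43558135050950275 -0.18017021705390407
```

Request:
servo_tool(slide=[[0,0,0],[-0.05,-0.009,0],[-0.06,-0.009,0],[-0.06,-0.009,0],[-0.06,-0.009,0],[-0.06,-0.009,0],[-0.06,-0.009,0],[-0.055,-0.009,0],[-0.04,-0.008,0],[-0.02,-0.004,0],[0,0,0]], yaw=[6.65,6.65,0,0,0,0,0,0,0,0,0], fingers=1, newtons=100)

```text
t: 1.48
ee_pos: [0.5776, 0.2892, 0.2499]
tool_rot: [-180.0, -0.0, 145.9]
wrist_force: [-1.1, 0.7, 0.0]
grip_width: 0.0852
```

Request:
servo_tool(slide=[[0.001,-0.005,0.03],[0,0,0.05],[0,0,0.05],[0,0,0.03],[0,0,0.015],[0,0,0.005],[0,0,0]], yaw=[0,0,0,0,0,0,0])

```text
t: 2.35
ee_pos: [0.5741, 0.2874, 0.0713]
tool_rot: [179.9, 0.0, 146.0]
wrist_force: [0.5, -0.1, 0.3]
grip_width: 0.0854
```

Run:
```python
from h import *
im,d=get_image("side"); cv2.imwrite("pics/s1.png",cv2.resize(im[180:340,70:280,::-1],None,fx=3.5,fy=3.5,interpolation=cv2.INTER_CUBIC))
```

```text
(no output)
```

View pics/s1.png

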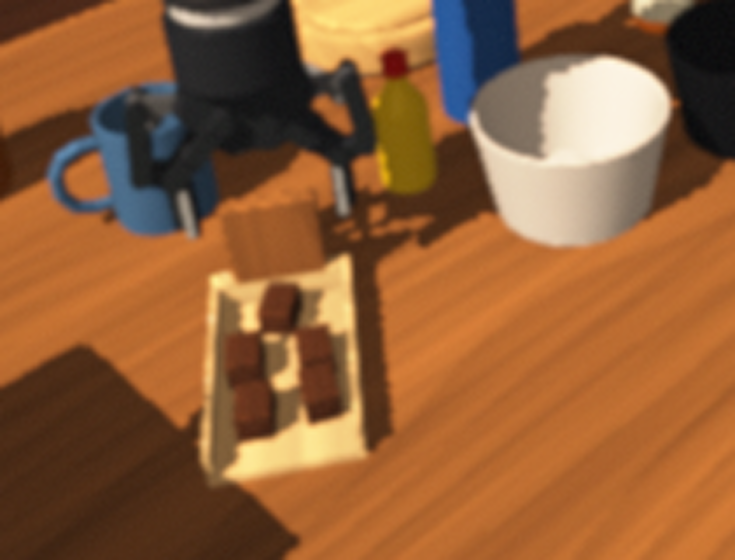

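The open fingers straddle the handle board across its width, with all five blocks on the tray. I'll close now.

Request:
servo_tool(slide=[[-0.001,-0.0015,0.001],[0,0,0],[0,0,0],[0,0,0],[0,0,0],[0,0,0]], yaw=[0,0,0,0,0,0], fingers=-1, newtons=120)

```text
t: 3.15
ee_pos: [0.5751, 0.2847, 0.0711]
tool_rot: [179.9, 0.1, 145.9]
wrist_force: [-0.3, -0.3, 5.9]
grip_width: 0.0573
```

Request:
servo_tool(slide=[[0,0,-0.003],[0,0,-0.005],[0,0,-0.008],[0,0,-0.01],[0,0,-0.005],[0,0,0]], yaw=[0,0,0,0,0,0])

```text
t: 3.9
ee_pos: [0.5741, 0.2849, 0.101]
tool_rot: [179.9, 0.0, 146.0]
wrist_force: [0.1, 0.6, -3.6]
grip_width: 0.0577
```

Run:
```python
from h import *
print(observe()["ft_torque"],observe()["wrist_force"])
im,d=get_image("side"); cv2.imwrite("pics/s2.png",cv2.resize(im[180:340,70:280,::-1],None,fx=3.5,fy=3.5,interpolation=cv2.INTER_CUBIC))
```

```text
[-0.09836623 -0.13402532  0.07099764] [ 0.1315385   0.58586742 -3.63019604]
```

View pics/s2.png

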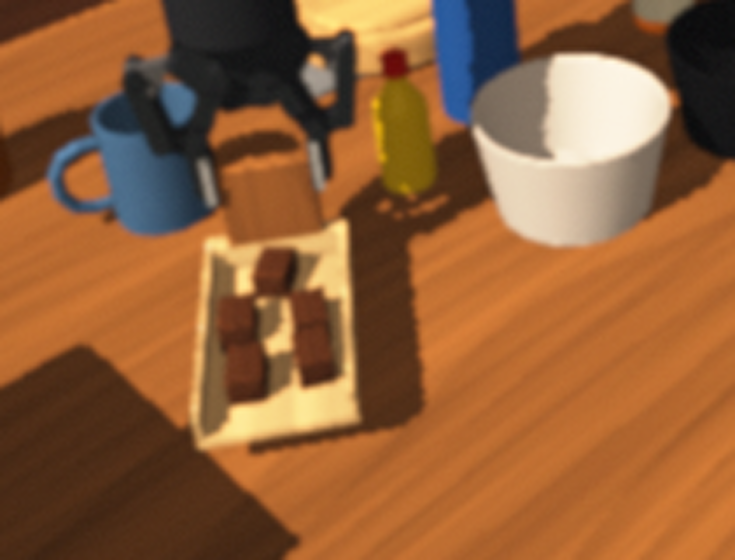

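The tray is lifted level, with all five blocks on it. Next I check the last joint's room for the turn.

Run:
```python
from h import *
s=observe(); print(np.round(s["joint_pos"],1), s["t"])
im,d=get_image("side"); P=cloud("side",d)
m=np.zeros(d.shape,bool); m[225:325,115:185]=True
m&=(im[:,:,0].astype(int)>120)&(im[:,:,2]>70)&(P[:,:,2]>.02)
p=P[m]; ax=np.radians(-34.2); t=(p[:,:2]-[.5741,.2849])@[np.cos(ax),np.sin(ax)]
for a in(-.16,-.14,-.12,-.1,-.08,-.06,-.04):
    q=p[(t>a)&(t<a+.02)]; print(a,len(q),np.round(np.percentile(q[:,2],[5,25,50,95]),4) if len(q) else "")
```

```text
[-40.2  30.6  13.5  97.9  -8.7  52.4  32.8] 3.95
-0.16 353 [0.03   0.0331 0.0341 0.0522]
-0.14 206 [0.0326 0.0336 0.0345 0.0532]
-0.12 53 [0.0336 0.035  0.0521 0.0546]
-0.1 64 [0.0327 0.0336 0.0355 0.0544]
-0.08 75 [0.033  0.0342 0.0359 0.0539]
-0.06 70 [0.0328 0.0344 0.0361 0.0549]
-0.04 100 [0.0335 0.0344 0.0352 0.0537]
```

Request:
servo_tool(slide=[[0,0,-0.006],[0,0,-0.012],[0,0,-0.018],[0,0,-0.022],[0,0,-0.024],[0,0,-0.022],[0,0,-0.018],[0,0,-0.012],[0,0,-0.007],[0,0,-0.003],[0,0,0],[0,0,0]], yaw=[0,-1,-2,-4,-6,-7,-8,-8,-8,-8,-8,-8])

```text
t: 5.5
ee_pos: [0.574, 0.2846, 0.246]
tool_rot: [-180.0, 0.1, -145.7]
wrist_force: [0.7, -0.7, -3.7]
grip_width: 0.0576
```

Request:
servo_tool(slide=[[0,0,0],[0,0,0],[0,0,0],[0,0,0],[0,0,0],[0,0,0],[0,0,0],[0,0,0],[0,0,0]], yaw=[-8,-7,-6,-5,-4,-3,-2,-1,0])

```text
t: 6.62
ee_pos: [0.5737, 0.2846, 0.2446]
tool_rot: [-180.0, 0.0, -110.0]
wrist_force: [0.3, -0.3, -2.6]
grip_width: 0.0577
```

Request:
servo_tool(slide=[[0.004,0,0],[0.008,-0.001,0],[0.013,-0.001,0],[0.017,-0.001,0],[0.019,-0.001,0],[0.018,-0.001,0],[0.014,-0.001,0],[0.009,-0.001,0],[0.005,0,0],[0.0016,0,0],[0,0,0]], yaw=[0,0,0,0,0,0,0,0,0,0,0])

```text
t: 8.0
ee_pos: [0.5431, 0.1808, 0.2443]
tool_rot: [180.0, 0.0, -110.0]
wrist_force: [0.0, 0.3, -3.0]
grip_width: 0.0577
```

Run:
```python
from h import *
s=observe(); print(np.round(s["joint_pos"],1), s["t"],s["ee_pos"],s["tool_rot"],s["grip_width"],s["ft_torque"])
a,_=get_image("side"); b,_=get_image("top")
cv2.imwrite("pics/p1.png",np.hstack([cv2.resize(a[100:290,90:330,::-1],(480,380)),cv2.resize(b[100:260,120:300,::-1],(320,380))]))
```

```text
[-20.1  15.2  -3.2  99.3   0.9  65.5 136.5] 8.0 [0.54310743 0.18077509 0.24426643] [ 1.79994294e+02  2.73447788e-02 -1.09988552e+02] 0.0577280963947921 [ 0.16911905 -0.02706375  0.00035779]
```

View pics/p1.png

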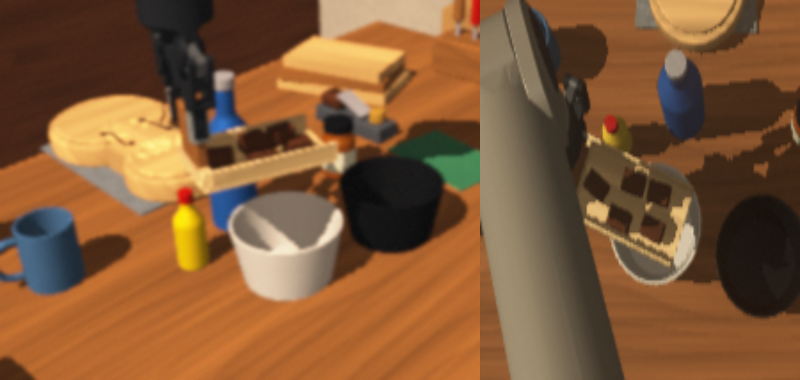

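The tray is level over the white tub with five blocks still on it. I'll loosen the grip step by step so the tray pivots lip-down.

Request:
servo_tool(slide=[[0,0,0],[0,0,0]], yaw=[0,0], newtons=50)

```text
t: 8.35
ee_pos: [0.5431, 0.1804, 0.2443]
tool_rot: [180.0, 0.0, -110.0]
wrist_force: [-0.1, 0.0, -2.5]
grip_width: 0.0573
```

Request:
servo_tool(slide=[[0,0,0],[0,0,0],[0,0,0]], yaw=[0,0,0], newtons=20)

```text
t: 8.72
ee_pos: [0.5431, 0.1802, 0.2443]
tool_rot: [-180.0, 0.0, -110.0]
wrist_force: [-0.0, -0.3, -3.6]
grip_width: 0.0576
```

```bash
cat > tilt.py <<'E'
from h import *
s=observe(); print(np.round(s["t"],2),np.round(s["ee_pos"],4),s["grip_width"],np.round(s["ft_torque"],3),np.round(s["wrist_force"],2))
a,d=get_image("side"); P=cloud("side",d); psi=np.radians(s["tool_rot"][2])
D=P-s["ee_pos"]; tx=D[:,:,0]*np.cos(psi)+D[:,:,1]*np.sin(psi); ty=D[:,:,0]*np.sin(psi)-D[:,:,1]*np.cos(psi)
f=a.astype(int); m=(f[:,:,0]>110)&(abs(ty)<.05)&(tx>.0)&(tx<.18)&(P[:,:,2]>.083)&(f[:,:,0]-f[:,:,2]>30)
for x in np.arange(0,.18,.02):
    q=D[m&(tx>x)&(tx<x+.02)][:,2]
    if len(q)>5: print(round(x,2),len(q),np.round(np.percentile(q,[5,50,95]),3))
E
python3 tilt.py
```

```text
8.72 [0.5431 0.1802 0.2443] 0.05756314965725769 [ 0.11  -0.022 -0.044] [-0.   -0.28 -3.62]
0.0 186 [-0.068 -0.047  0.229]
0.02 120 [-0.069 -0.058 -0.047]
0.04 169 [-0.068 -0.058 -0.048]
0.06 141 [-0.068 -0.054 -0.047]
0.08 109 [-0.069 -0.055 -0.047]
0.1 116 [-0.07  -0.057 -0.047]
0.12 118 [-0.069 -0.054 -0.046]
0.14 138 [-0.068 -0.061 -0.048]
```

Request:
servo_tool(slide=[[0,0,0],[0,0,0]], yaw=[0,0], fingers=0.25)

```text
t: 9.02
ee_pos: [0.5431, 0.1803, 0.2443]
tool_rot: [-180.0, 0.0, -110.0]
wrist_force: [0.2, 0.3, -2.9]
grip_width: 0.0572
```

Request:
servo_tool(slide=[[0,0,0],[0,0,0]], yaw=[0,0], fingers=0.31)

```text
t: 9.28
ee_pos: [0.5431, 0.1802, 0.2443]
tool_rot: [-180.0, 0.0, -110.0]
wrist_force: [-0.8, 0.5, -3.2]
grip_width: 0.0576
```

```bash
python3 tilt.py
```

```text
9.28 [0.5431 0.1802 0.2443] 0.057635860215739645 [ 0.171 -0.056 -0.027] [-0.81  0.52 -3.25]
0.0 187 [-0.068 -0.047  0.227]
0.02 117 [-0.069 -0.058 -0.047]
0.04 172 [-0.068 -0.058 -0.048]
0.06 138 [-0.069 -0.054 -0.046]
0.08 107 [-0.069 -0.055 -0.046]
0.1 120 [-0.069 -0.058 -0.047]
0.12 117 [-0.069 -0.054 -0.046]
0.14 137 [-0.068 -0.061 -0.048]
```

Request:
servo_tool(slide=[[0,0,0],[0,0,0]], yaw=[0,0], fingers=0.33)

```text
t: 9.57
ee_pos: [0.5431, 0.1802, 0.2443]
tool_rot: [-180.0, 0.0, -110.0]
wrist_force: [-0.0, -0.1, -2.9]
grip_width: 0.058
```

```bash
python3 tilt.py|tail -2
```

```text
0.12 110 [-0.068 -0.053 -0.046]
0.14 139 [-0.068 -0.061 -0.047]
```

Request:
servo_tool(slide=[[0,0,0],[0,0,0]], yaw=[0,0], fingers=0.34)

```text
t: 9.88
ee_pos: [0.5431, 0.1802, 0.2443]
tool_rot: [-180.0, 0.0, -110.0]
wrist_force: [-0.7, 0.3, -2.6]
grip_width: 0.0579
```

```bash
python3 tilt.py|tail -2
```

```text
0.12 120 [-0.069 -0.054 -0.046]
0.14 136 [-0.068 -0.06  -0.048]
```

Request:
servo_tool(slide=[[0,0,0],[0,0,0]], yaw=[0,0], fingers=0.35)

```text
t: 10.18
ee_pos: [0.5431, 0.1803, 0.2443]
tool_rot: [-180.0, 0.0, -110.0]
wrist_force: [-0.4, -0.0, -3.3]
grip_width: 0.0579
```

```bash
python3 tilt.py
```

```text
10.18 [0.5431 0.1803 0.2443] 0.05791928605620189 [ 0.158 -0.048 -0.021] [-0.4  -0.01 -3.31]
0.0 191 [-0.068 -0.047  0.225]
0.02 112 [-0.068 -0.057 -0.047]
0.04 177 [-0.068 -0.058 -0.047]
0.06 137 [-0.069 -0.054 -0.047]
0.08 104 [-0.068 -0.055 -0.046]
0.1 118 [-0.069 -0.057 -0.047]
0.12 118 [-0.069 -0.053 -0.046]
0.14 135 [-0.068 -0.061 -0.048]
```

Request:
servo_tool(slide=[[0,0,0],[0,0,0]], yaw=[0,0], fingers=0.36)

```text
t: 10.48
ee_pos: [0.5431, 0.1802, 0.2443]
tool_rot: [-180.0, 0.0, -110.0]
wrist_force: [-1.3, -0.2, -3.6]
grip_width: 0.0584
```

```bash
python3 tilt.py|tail -2
```

```text
0.12 119 [-0.068 -0.053 -0.046]
0.14 138 [-0.068 -0.06  -0.047]
```

Request:
servo_tool(slide=[[0,0,0],[0,0,0]], yaw=[0,0], fingers=0.37)

```text
t: 10.78
ee_pos: [0.5431, 0.1802, 0.2443]
tool_rot: [180.0, 0.0, -110.0]
wrist_force: [-0.2, 0.5, -2.6]
grip_width: 0.0587
```

```bash
python3 tilt.py
```

```text
10.78 [0.5431 0.1802 0.2443] 0.05871533681543165 [ 0.167 -0.053  0.005] [-0.2   0.47 -2.63]
0.0 187 [-0.068 -0.047  0.223]
0.02 112 [-0.068 -0.057 -0.047]
0.04 173 [-0.068 -0.058 -0.047]
0.06 139 [-0.068 -0.053 -0.046]
0.08 105 [-0.069 -0.055 -0.046]
0.1 121 [-0.069 -0.057 -0.046]
0.12 119 [-0.068 -0.053 -0.046]
0.14 136 [-0.068 -0.06  -0.048]
```

Request:
servo_tool(slide=[[0,0,0],[0,0,0]], yaw=[0,0], fingers=0.38)

```text
t: 11.08
ee_pos: [0.5431, 0.1803, 0.2443]
tool_rot: [180.0, 0.0, -110.0]
wrist_force: [-0.7, 0.1, -2.7]
grip_width: 0.0592
```

```bash
python3 tilt.py|tail -2
```

```text
0.12 119 [-0.068 -0.054 -0.046]
0.14 137 [-0.067 -0.06  -0.047]
```

Request:
servo_tool(slide=[[0,0,0],[0,0,0]], yaw=[0,0], fingers=0.385)

```text
t: 11.38
ee_pos: [0.5431, 0.1802, 0.2443]
tool_rot: [-180.0, 0.0, -110.0]
wrist_force: [0.5, -0.5, -2.7]
grip_width: 0.0589
```

```bash
python3 tilt.py
```

```text
11.38 [0.5431 0.1802 0.2443] 0.058936802381305754 [ 0.158 -0.015  0.04 ] [ 0.45 -0.5  -2.74]
0.0 186 [-0.067 -0.046  0.223]
0.02 113 [-0.068 -0.057 -0.046]
0.04 173 [-0.068 -0.058 -0.047]
0.06 138 [-0.068 -0.053 -0.046]
0.08 107 [-0.069 -0.055 -0.046]
0.1 119 [-0.069 -0.057 -0.047]
0.12 116 [-0.069 -0.053 -0.045]
0.14 139 [-0.067 -0.06  -0.046]
```

Request:
servo_tool(slide=[[0,0,0],[0,0,0]], yaw=[0,0], fingers=0.39)

```text
t: 11.68
ee_pos: [0.5431, 0.1802, 0.2443]
tool_rot: [180.0, 0.0, -110.0]
wrist_force: [-0.4, -0.5, -2.1]
grip_width: 0.0596
```

```bash
python3 tilt.py|tail -2
```

```text
0.12 117 [-0.068 -0.054 -0.046]
0.14 137 [-0.067 -0.06  -0.047]
```

Request:
servo_tool(slide=[[0,0,0],[0,0,0]], yaw=[0,0], fingers=0.395)

```text
t: 11.98
ee_pos: [0.5431, 0.1802, 0.2443]
tool_rot: [180.0, 0.0, -110.0]
wrist_force: [-0.3, 0.2, -4.1]
grip_width: 0.0595
```

```bash
python3 tilt.py
```

```text
11.98 [0.5431 0.1802 0.2443] 0.059479036600741324 [ 0.131 -0.031 -0.001] [-0.3   0.17 -4.13]
0.0 188 [-0.068 -0.046  0.225]
0.02 111 [-0.069 -0.057 -0.047]
0.04 172 [-0.068 -0.058 -0.047]
0.06 137 [-0.068 -0.053 -0.046]
0.08 107 [-0.068 -0.054 -0.046]
0.1 119 [-0.069 -0.057 -0.047]
0.12 119 [-0.069 -0.053 -0.045]
0.14 136 [-0.067 -0.06  -0.047]
```

Request:
servo_tool(slide=[[0,0,0],[0,0,0]], yaw=[0,0], fingers=0.4)

```text
t: 12.28
ee_pos: [0.543, 0.1801, 0.2442]
tool_rot: [180.0, -0.0, -110.0]
wrist_force: [0.1, -0.4, -4.5]
grip_width: 0.0599
```

```bash
python3 tilt.py
```

```text
12.28 [0.543  0.1801 0.2442] 0.05992568974683134 [ 0.075 -0.078 -0.001] [ 0.14 -0.36 -4.47]
0.0 181 [-0.087 -0.067  0.223]
0.02 130 [-0.098 -0.082 -0.07 ]
0.04 100 [-0.111 -0.096 -0.082]
0.06 95 [-0.121 -0.106 -0.095]
0.08 98 [-0.134 -0.118 -0.104]
0.1 42 [-0.131 -0.121 -0.115]
```

Request:
servo_tool(slide=[[0,0,0]], yaw=[0], fingers=0.39)

```text
t: 12.45
ee_pos: [0.5431, 0.1805, 0.2443]
tool_rot: [-180.0, 0.0, -110.0]
wrist_force: [0.8, 0.7, -3.1]
grip_width: 0.0598
```

```bash
python3 tilt.py
python3 - <<'E'
from h import *
a,_=get_image("side"); b,_=get_image("top")
cv2.imwrite("pics/p2.png",np.hstack([cv2.resize(a[100:290,90:330,::-1],(480,380)),cv2.resize(b[100:260,120:300,::-1],(320,380))]))
E
```

```text
12.45 [0.5431 0.1805 0.2443] 0.05978434479911269 [ 0.144 -0.03   0.018] [ 0.82  0.73 -3.07]
0.0 203 [-0.103 -0.079  0.222]
0.02 117 [-0.124 -0.105 -0.086]
0.04 108 [-0.141 -0.124 -0.107]
0.06 79 [-0.153 -0.139 -0.125]
```

View pics/p2.png

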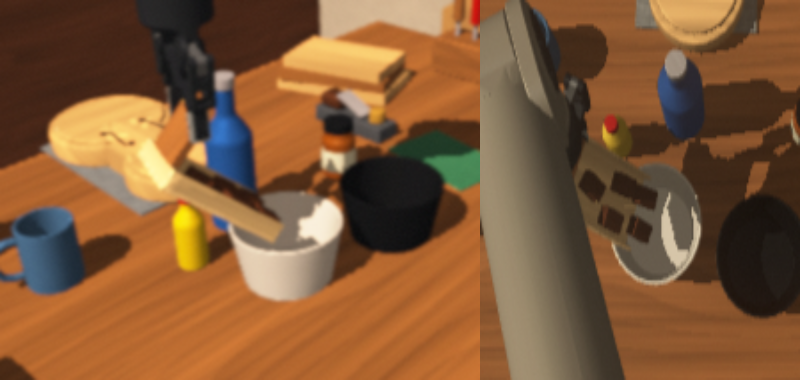

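The tray has swung to about 42° with its lip over the tub, and the blocks are sliding. I'll grip more firmly and let them run off.

Request:
servo_tool(slide=[[0,0,0],[0,0,0],[0,0,0],[0,0,0],[0,0,0],[0,0,0]], yaw=[0,0,0,0,0,0], fingers=-1, newtons=60)

```text
t: 13.35
ee_pos: [0.5431, 0.1802, 0.2443]
tool_rot: [-180.0, 0.0, -110.0]
wrist_force: [0.4, -0.2, -2.3]
grip_width: 0.0587
```

```bash
python3 tilt.py
python3 - <<'E'
from h import *
a,_=get_image("side"); b,_=get_image("top")
cv2.imwrite("pics/p3.png",np.hstack([cv2.resize(a[100:290,90:330,::-1],(480,380)),cv2.resize(b[100:260,120:300,::-1],(320,380))]))
E
```

```text
13.35 [0.5431 0.1802 0.2443] 0.058655706171527267 [-0.014  0.018 -0.002] [ 0.42 -0.23 -2.32]
0.0 263 [-0.103 -0.084  0.21 ]
0.02 186 [-0.122 -0.106 -0.089]
0.04 173 [-0.14  -0.125 -0.107]
0.06 137 [-0.152 -0.139 -0.125]
```

View pics/p3.png

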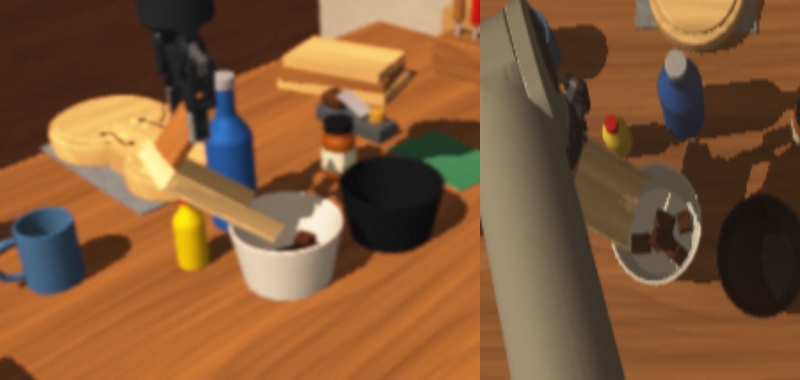

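All five blocks are off the tray and in the white tub. Next I lift clear, turn, and carry the tray above the pad.

Request:
servo_tool(slide=[[0,0,-0.008],[0,0,-0.02],[0,0,-0.03],[0,0,-0.03],[0,0,-0.02],[0,0,-0.008],[0,0,0],[0,0,0],[0,0,0],[0,0,0],[0,0,0],[0,0,0]], yaw=[0,0,0,4,8,10,10,10,10,10,8,7], newtons=120)

```text
t: 15.0
ee_pos: [0.5431, 0.1803, 0.361]
tool_rot: [180.0, 0.0, 172.7]
wrist_force: [0.1, -0.6, -3.3]
grip_width: 0.0576
```

Request:
servo_tool(slide=[[-0.003,-0.015,0],[-0.006,-0.03,0],[-0.006,-0.045,0],[-0.006,-0.055,0],[-0.007,-0.06,0],[-0.007,-0.06,0],[-0.007,-0.06,0],[-0.007,-0.055,0],[-0.007,-0.045,0],[-0.006,-0.03,0],[-0.005,-0.017,0],[0,0,0]], yaw=[4.3,0,0,0,0,0,0,0,0,0,0,0])

```text
t: 16.5
ee_pos: [0.5172, -0.2963, 0.3603]
tool_rot: [180.0, -0.0, 168.6]
wrist_force: [-1.0, 1.2, -2.5]
grip_width: 0.0573
```

```bash
python3 tilt.py
python3 - <<'E'
from h import *
s=observe(); print(s["tool_rot"],np.round(s["joint_pos"],1))
a,d=get_image("side"); b,_=get_image("top")
cv2.imwrite("pics/p4.png",np.hstack([cv2.resize(a[80:270,180:420,::-1],(480,380)),cv2.resize(b[90:260,180:400,::-1],(320,380))]))
P=cloud("top",_)
m=(P[:,:,2]>.074)&(P[:,:,2]<.09)
for n,c in(("white",(.5076,.0818)),("black",(.4704,-.0793))):
    q=P[m&(np.hypot(P[:,:,0]-c[0],P[:,:,1]-c[1])<.085)][:,:2]*1000; print(n,len(q),cv2.minEnclosingCircle(q.astype(np.float32)))
E
```

```text
16.5 [ 0.5172 -0.2963  0.3603] 0.05732204771991386 [ 0.069 -0.008 -0.053] [-1.    1.17 -2.47]
0.0 355 [-0.107 -0.091  0.043]
0.02 285 [-0.126 -0.112  0.134]
0.04 268 [-0.143 -0.131 -0.109]
0.06 210 [-0.155 -0.146 -0.125]
0.08 11 [-0.143 -0.138 -0.135]
[ 1.79925951e+02 -9.88248445e-03  1.68714596e+02] [  6.   14.8  24.7  87.   -6.3  79.6 109.9]
white 277 ((507.6015625, 81.5108413696289), 69.5875015258789)
black 294 ((470.80596923828125, -79.34923553466797), 69.74087524414062)
```

View pics/p4.png

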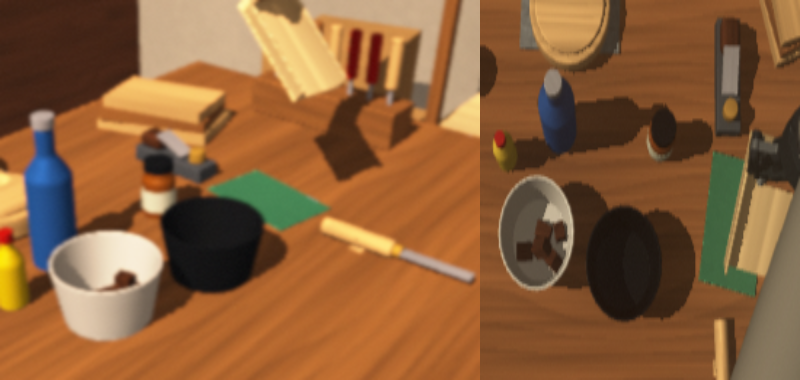

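The tray hangs tilted over the pad. The tubs haven't moved and the blocks lie in the white one. I'll lower until the lip touches, then follow the flattening arc with a light grip.

Request:
servo_tool(slide=[[0,0,0.015],[0,0,0.035],[0,0,0.045],[0,0,0.045],[0,0,0.03],[0,0,0.015],[0,0,0.005],[0,0,0]], yaw=[0,0,0,0,0,0,0,0])

```text
t: 17.65
ee_pos: [0.5178, -0.2958, 0.171]
tool_rot: [-180.0, 0.1, 168.7]
wrist_force: [-0.4, -0.2, -2.3]
grip_width: 0.0574
```

Request:
servo_tool(slide=[[0,0,0.006],[0,0,0.006],[-0.009,0,0.005],[-0.009,0,0.005],[-0.0085,0,0.006],[-0.0085,0,0.006],[-0.008,0,0.007],[-0.008,0,0.007],[0,0,0]], yaw=[0,0,0,0,0,0,0,0,0], newtons=20)

```text
t: 18.77
ee_pos: [0.571, -0.3064, 0.1247]
tool_rot: [-179.9, 0.4, 168.7]
wrist_force: [3.9, 0.6, 6.2]
grip_width: 0.057
```

```bash
python3 tilt.py
python3 - <<'E'
from h import *
a,_=get_image("side")
cv2.imwrite("pics/p5.png",cv2.resize(a[100:260,240:460,::-1],(770,560)))
E
```

```text
18.77 [ 0.571  -0.3064  0.1247] 0.057013357991877386 [ 0.073 -0.192 -0.055] [3.91 0.57 6.21]
0.0 356 [0.005 0.22  0.36 ]
0.02 401 [0.185 0.226 0.268]
0.04 7 [0.286 0.292 0.3  ]
0.06 8 [0.308 0.317 0.325]
0.08 8 [0.33  0.337 0.345]
0.12 6 [0.364 0.369 0.375]
```

View pics/p5.png

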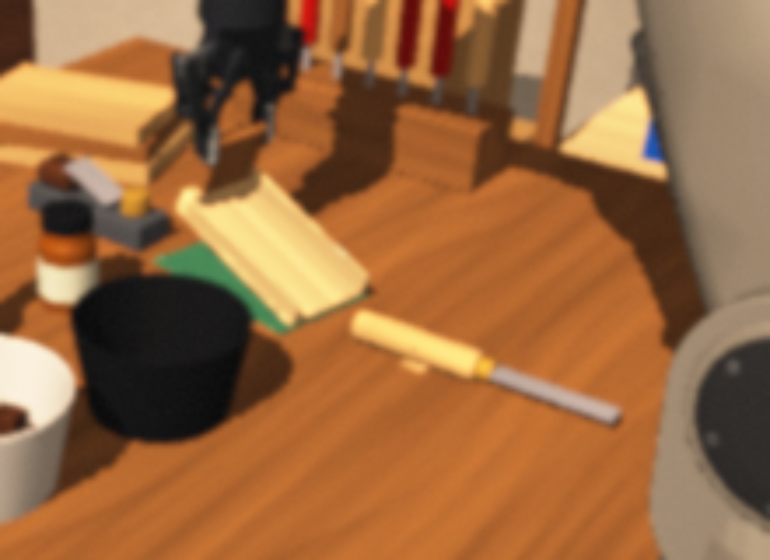

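The lip rests at the near end of the pad and the tray is flattening as planned, at about 20°. I'll continue the arc.

Request:
servo_tool(slide=[[-0.007,0,0.0075],[-0.007,0,0.0075],[-0.006,0,0.0085],[-0.006,0,0.0085],[-0.005,0,0.008],[-0.0035,0,0.005],[0,0,0]], yaw=[0,0,0,0,0,0,0])

```text
t: 19.75
ee_pos: [0.6022, -0.3131, 0.078]
tool_rot: [-180.0, 0.1, 168.7]
wrist_force: [2.6, -1.7, 4.3]
grip_width: 0.0574
```

```bash
cat > tray.py <<'E'
from h import *
s=observe(); print(s["t"],s["ee_pos"],s["wrist_force"])
b,d=get_image("top"); P=cloud("top",d); Z=P[:,:,2]
m=np.zeros(d.shape,bool); m[140:240,310:400]=True; f=b.astype(int)
m&=(abs(P[:,:,0]-.529)<.14)&(abs(P[:,:,1]+.298)<.1)&(P[:,:,0]<.635)
w=m&(Z>.012)&(f[:,:,0]>f[:,:,2]+35)&(f[:,:,0]>100)&(Z<.12)
w=cv2.morphologyEx(w.astype(np.uint8),cv2.MORPH_OPEN,np.ones((2,2)))>0
p=P[w]; print(len(p),cv2.minAreaRect((p[:,:2]*1000).astype(np.float32)))
ax=np.radians(-11.34); t=(p[:,:2]-[.5289,-.2983])@[np.cos(ax),np.sin(ax)]; y=(p[:,:2]-[.5289,-.2983])@[-np.sin(ax),np.cos(ax)]
print("x ext",t.min(),t.max(),"y ext",y.min(),y.max())
for a in np.arange(-.09,.09,.02):
    k=(t>a)&(t<a+.02); q=p[k][:,2]
    if len(q)>3: print(round(a,2),len(q),np.round(np.percentile(q,[5,50,95]),4),"y",np.round([y[k].min(),y[k].max()],4))
a,_=get_image("side")
import sys
cv2.imwrite(sys.argv[1],np.hstack([cv2.resize(a[120:280,240:440,::-1],(475,380)),cv2.resize(b[120:280,280:410,::-1],(309,380))]))
E
python3 tray.py pics/p6.png
```

```text
19.75 [ 0.60216505 -0.3131474   0.07802426] [ 2.63953195 -1.74958318  4.2978101 ]
81 ((530.821533203125, -221.011962890625), (14.615097045898438, 192.06533813476562), 47.57365036010742)
x ext nan nan y ext nan nan
0.01 13 [0.0077 0.016  0.0308] y [0.0316 0.0422]
0.03 20 [0.0079 0.0134 0.0326] y [0.0306 0.0426]
0.05 36 [0.0079 0.0292 0.0467] y [0.0212 0.0415]
```

View pics/p6.png

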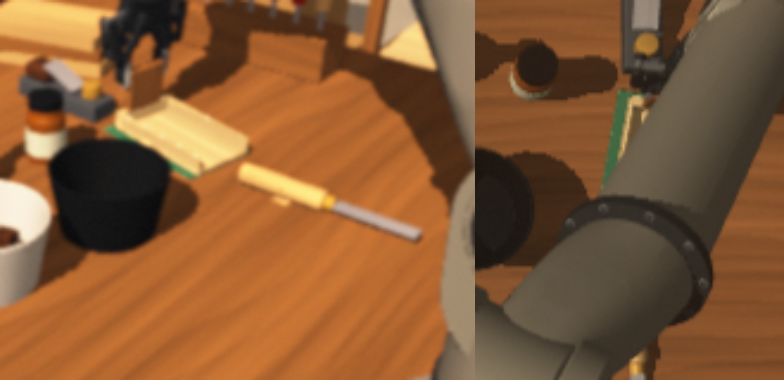

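The tray is almost flat on the pad. The arm blocks the top view, so I'll press the last millimetres and measure from the side camera.

Request:
servo_tool(slide=[[-0.001,0,0.003],[0,0,0.002],[0,0,0.001],[0,0,0]], yaw=[0,0,0,0])

```text
t: 20.35
ee_pos: [0.603, -0.3131, 0.0749]
tool_rot: [180.0, 0.2, 168.6]
wrist_force: [-1.4, 3.0, 17.9]
grip_width: 0.0571
```

```bash
cat > tside.py <<'E'
from h import *
s=observe(); print(s["t"],s["ee_pos"],s["wrist_force"])
b,d=get_image("side"); P=cloud("side",d); Z=P[:,:,2]; f=b.astype(int)
ax=np.radians(-11.34); D=P[:,:,:2]-[.5289,-.2983]; t=D@[np.cos(ax),np.sin(ax)]; y=D@[-np.sin(ax),np.cos(ax)]
m=(abs(t)<.1)&(abs(y)<.07)&(f[:,:,0]>f[:,:,2]+35)&(f[:,:,0]>100)
w=m&(Z>.018)&(Z<.035)
print("walls x",np.percentile(t[w],[1,99]),"y",np.percentile(y[w],[1,99]))
for lo,hi,n in((.025,.06,"left wall"),(-.06,-.025,"right wall"),(-.03,.03,"floor")):
    k=m&(y>lo)&(y<hi)&((Z>.022)if n!="floor" else (Z<.02)&(Z>.005))&(t<.06)&(t>-.078)
    for a in(-.08,-.045,-.01,.025):
        q=k&(t>a)&(t<a+.035)
        if q.sum()>4: print(n,a,q.sum(),"z med",np.round(np.median(Z[q]),4),"y",np.round([np.percentile(y[q],5),np.median(y[q]),np.percentile(y[q],95)],4))
k=m&(Z>.006)&(t<-.06); print("lip x by y", [np.round(np.nanpercentile(t[k&(abs(y-c)<.015)],2),4) for c in(-.03,0,.03)])
E
python3 tside.py
```

```text
20.35 [ 0.60301594 -0.31313629  0.07493855] [-1.40389646  3.04360427 17.91231138]
walls x [-0.08466806  0.07193993] y [-0.04675916  0.04548546]
left wall -0.08 32 z med 0.0282 y [0.0309 0.0413 0.0445]
left wall -0.045 22 z med 0.0263 y [0.0278 0.042  0.044 ]
left wall -0.01 22 z med 0.0264 y [0.0394 0.0427 0.0592]
left wall 0.025 232 z med 0.3406 y [0.0256 0.0412 0.0592]
right wall -0.08 24 z med 0.0264 y [-0.0442 -0.0416 -0.0386]
right wall -0.045 21 z med 0.0262 y [-0.0461 -0.0415 -0.0394]
right wall -0.01 18 z med 0.0259 y [-0.0451 -0.042  -0.0399]
right wall 0.025 28 z med 0.0269 y [-0.0459 -0.0396 -0.0253]
floor -0.08 81 z med 0.0089 y [-0.0268 -0.0068  0.0168]
floor -0.045 80 z med 0.0092 y [-0.0284 -0.0063  0.0123]
floor -0.01 72 z med 0.009 y [-0.0288 -0.0083  0.0116]
floor 0.025 70 z med 0.0086 y [-0.027  -0.0076  0.0128]
lip x by y [np.float64(-0.0859), np.float64(-0.0858), np.float64(-0.086)]
```

Request:
servo_tool(slide=[[0,0,-0.002],[0,0,0]], yaw=[0,0])

```text
t: 20.65
ee_pos: [0.6029, -0.3129, 0.075]
tool_rot: [-180.0, 0.1, 168.7]
wrist_force: [0.5, 0.8, 8.6]
grip_width: 0.057
```

Request:
servo_tool(slide=[[0,0,0],[0,0,0],[0,0,0],[0,0,0],[0,0,0]], yaw=[0,0,0,0,0], fingers=0.7)

```text
t: 21.28
ee_pos: [0.602, -0.3126, 0.0731]
tool_rot: [180.0, -0.0, 168.7]
wrist_force: [0.1, 0.7, 0.5]
grip_width: 0.0721
```

Request:
servo_tool(slide=[[0,0,-0.015],[0,0,-0.03],[0,0,-0.045],[0,0,-0.045],[0,0,-0.045],[0,0,-0.03],[0,0,-0.01],[0,0,0]], yaw=[0,0,0,0,0,0,0,0])

```text
t: 22.28
ee_pos: [0.602, -0.3127, 0.2937]
tool_rot: [180.0, 0.0, 168.7]
wrist_force: [-0.4, 0.9, -0.6]
grip_width: 0.0728
```

```bash
python3 tside.py; python3 tray.py pics/p7.png
```

```text
22.275 [ 0.60202161 -0.31271254  0.29366491] [-0.39667983  0.89382005 -0.62816376]
walls x [-0.08608481  0.07161292] y [-0.04599323  0.04565661]
left wall -0.08 21 z med 0.0267 y [0.0396 0.0419 0.0448]
left wall -0.045 18 z med 0.0256 y [0.04   0.042  0.0439]
left wall -0.01 19 z med 0.0254 y [0.0385 0.0421 0.0451]
left wall 0.025 98 z med 0.4867 y [0.0256 0.0293 0.0438]
right wall -0.08 19 z med 0.027 y [-0.0449 -0.0418 -0.0385]
right wall -0.045 22 z med 0.0263 y [-0.0454 -0.0419 -0.0387]
right wall -0.01 19 z med 0.0254 y [-0.0472 -0.0412 -0.0392]
right wall 0.025 21 z med 0.0265 y [-0.045  -0.0407 -0.0254]
floor -0.08 83 z med 0.0088 y [-0.027  -0.0045  0.017 ]
floor -0.045 73 z med 0.0091 y [-0.0269 -0.0082  0.013 ]
floor -0.01 73 z med 0.0089 y [-0.0281 -0.0077  0.012 ]
floor 0.025 68 z med 0.0089 y [-0.0263 -0.0065  0.013 ]
lip x by y [np.float64(-0.0863), np.float64(-0.0877), np.float64(-0.0875)]
22.325 [ 0.60160597 -0.31237772  0.29234666] [ 0.22013725 -0.49924476 -0.12317651]
244 ((528.2177734375, -260.90081787109375), (63.07034683227539, 189.8819122314453), 56.19180679321289)
x ext nan nan y ext nan nan
-0.09 15 [0.0044 0.026  0.663 ] y [0.0326 0.102 ]
-0.07 19 [0.0073 0.0128 0.0298] y [0.0322 0.0425]
-0.05 15 [0.0084 0.0144 0.0299] y [0.0338 0.0412]
-0.03 14 [0.006  0.0185 0.0298] y [0.033  0.0416]
-0.01 14 [0.0034 0.0155 0.0312] y [0.0336 0.0419]
0.01 15 [0.0045 0.0126 0.0315] y [0.0335 0.0423]
0.03 15 [0.006  0.0106 0.029 ] y [0.0331 0.0422]
0.05 121 [0.0095 0.079  0.0878] y [-0.0187  0.0422]
0.07 15 [0.0321 0.0847 0.0878] y [-0.0164  0.0381]
```

View pics/p7.png

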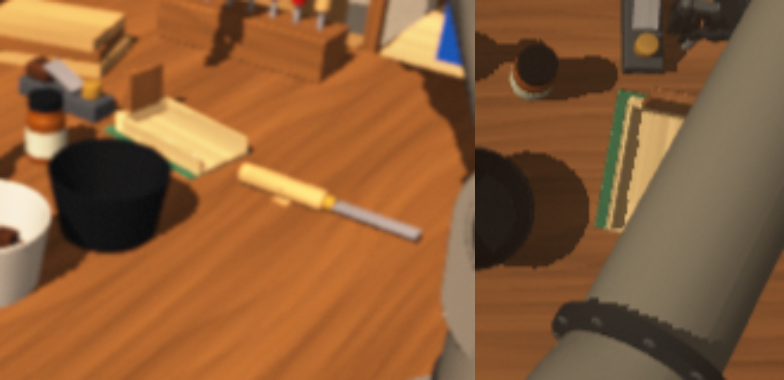

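The tray is flat and released, but it seems a few mm toward its lip end. I'll move the arm aside for a clear top view.

Request:
servo_tool(slide=[[0.01,0.02,-0.01],[0.02,0.045,-0.01],[0.02,0.06,-0.01],[0.02,0.06,0],[0.02,0.06,0],[0.01,0.045,0],[0.01,0.02,0],[0,0,0]], yaw=[0,0,0,0,0,0,0,0])

```text
t: 23.42
ee_pos: [0.5545, 0.0132, 0.3231]
tool_rot: [179.9, -0.0, 169.0]
wrist_force: [-0.2, 0.3, -0.3]
grip_width: 0.0722
```

```bash
cat > fin.py <<'E'
from h import *
b,d=get_image("top"); P=cloud("top",d); Z=P[:,:,2]; f=b.astype(int); import sys
cv2.imwrite(sys.argv[1],cv2.resize(b[70:270,70:420,::-1],(770,440)))
box=np.zeros(d.shape,bool); box[145:240,315:395]=True
box&=(P[:,:,0]<.63)
m=box&(Z>.014)&(Z<.1); p=(P[m][:,:2]*1000).astype(np.float32); print("tray",len(p),cv2.minAreaRect(p))
h=box&(Z>.065)&(Z<.1); p=(P[h][:,:2]*1000).astype(np.float32); print("handle",len(p),cv2.minAreaRect(p))
ax=np.radians(-11.34); D=P[:,:,:2]-[.5289,-.2983]; t=D@[np.cos(ax),np.sin(ax)]; y=D@[-np.sin(ax),np.cos(ax)]
print("in pad frame x",np.percentile(t[m],[.5,99.5]),"y",np.percentile(y[m],[.5,99.5]))
q=box&(f[:,:,1]>f[:,:,0]+12)&(Z<.012); print("green x",np.percentile(t[q],[1,99]),"y",np.percentile(y[q],[1,99]))
for n,c in(("white",(.5076,.0818)),("black",(.4704,-.0793))):
    k=P[(Z>.074)&(Z<.09)&(np.hypot(P[:,:,0]-c[0],P[:,:,1]-c[1])<.085)][:,:2]*1000; print(n,len(k),cv2.minEnclosingCircle(k.astype(np.float32)))
E
python3 fin.py pics/f1.png
```

```text
tray 604 ((493.5359191894531, -291.8768615722656), (89.20996856689453, 221.0821990966797), 78.71980285644531)
handle 135 ((595.4625854492188, -311.48968505859375), (59.36732482910156, 12.737936973571777), 79.14619445800781)
in pad frame x [-0.1457365   0.07406494] y [-0.04482999  0.04367346]
green x [-0.08259296  0.0825339 ] y [0.03504101 0.05481651]
white 82 ((506.72344970703125, 124.87312316894531), 52.634254455566406)
black 202 ((470.5301208496094, -80.37590789794922), 69.49121856689453)
```

View pics/f1.png

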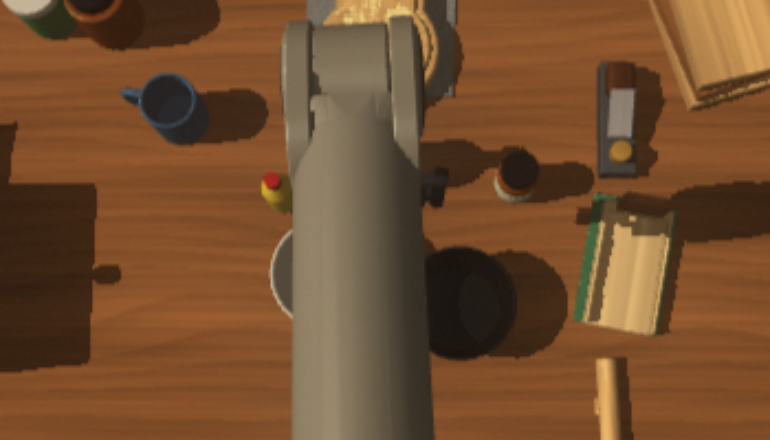

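The tray is straight and centred sideways, but sits about 6 mm toward the lip end: the handle is at +68 in the pad frame and should be at +74. I'll regrip it and draw it 6 mm along.

Request:
servo_tool(slide=[[-0.006,-0.02,0],[-0.014,-0.04,0],[-0.018,-0.055,0],[-0.018,-0.055,0],[-0.018,-0.055,0],[-0.015,-0.045,0],[-0.01,-0.028,0],[-0.005,-0.0125,0],[0,0,0]], yaw=[0,0,0,0,0,0,0,0,0], fingers=0.85)

```text
t: 24.6
ee_pos: [0.5958, -0.3161, 0.3228]
tool_rot: [-180.0, -0.0, 168.5]
wrist_force: [0.5, 0.7, 0.2]
grip_width: 0.0788
```

Request:
servo_tool(slide=[[0.001,0.0045,0.02],[0,0,0.04],[0,0,0.05],[0,0,0.05],[0,0,0.04],[0,0,0.025],[0,0,0.015],[0,0,0.007],[0,0,0]], yaw=[0,0,0,0,0,0,0,0,0])

```text
t: 25.72
ee_pos: [0.5968, -0.3101, 0.0765]
tool_rot: [180.0, 0.0, 168.7]
wrist_force: [0.1, 0.4, 0.4]
grip_width: 0.0791
```

Request:
servo_tool(slide=[[0.0005,-0.0015,0],[0,0,0],[0,0,0],[0,0,0],[0,0,0],[0,0,0]], yaw=[0,0,0,0,0,0], fingers=-1, newtons=60)

```text
t: 26.48
ee_pos: [0.5966, -0.3125, 0.0777]
tool_rot: [-180.0, 0.2, 168.7]
wrist_force: [0.3, 0.3, 5.6]
grip_width: 0.0585
```

Request:
servo_tool(slide=[[-0.002,0,0],[-0.003,0,0],[-0.001,0,0],[0,0,0],[0,0,0]], yaw=[0,0,0,0,0])

```text
t: 27.1
ee_pos: [0.599, -0.3131, 0.0777]
tool_rot: [180.0, -0.3, 168.6]
wrist_force: [-6.9, 2.5, 13.7]
grip_width: 0.0588
```

```bash
python3 tside.py
```

```text
27.1 [ 0.59902026 -0.3131467   0.07768233] [-6.91500686  2.49874986 13.73566563]
walls x [-0.08348403  0.07178812] y [-0.04544096  0.04505408]
left wall -0.08 41 z med 0.0295 y [0.0293 0.0405 0.044 ]
left wall -0.045 25 z med 0.0273 y [0.0388 0.0421 0.044 ]
left wall -0.01 21 z med 0.0279 y [0.0391 0.0422 0.044 ]
left wall 0.025 246 z med 0.3429 y [0.0256 0.0329 0.0586]
right wall -0.08 25 z med 0.0278 y [-0.0453 -0.0423 -0.0399]
right wall -0.045 23 z med 0.0266 y [-0.0443 -0.0427 -0.0394]
right wall -0.01 24 z med 0.0265 y [-0.0449 -0.0429 -0.0386]
right wall 0.025 32 z med 0.0296 y [-0.0447 -0.0399 -0.0259]
floor -0.08 79 z med 0.0121 y [-0.0273 -0.006   0.017 ]
floor -0.045 74 z med 0.0115 y [-0.0285 -0.0078  0.0101]
floor -0.01 65 z med 0.0101 y [-0.0287 -0.0081  0.01  ]
floor 0.025 64 z med 0.0093 y [-0.0275 -0.0084  0.0109]
lip x by y [np.float64(-0.0852), np.float64(-0.0862), np.float64(-0.0849)]
```

Closing pressed the handle down, so friction held it back. I'll ease up a little and finish the shift.

Request:
servo_tool(slide=[[0,0,-0.002],[0,0,-0.002],[0,0,0],[0,0,0]], yaw=[0,0,0,0])

```text
t: 27.65
ee_pos: [0.6014, -0.3127, 0.0796]
tool_rot: [180.0, -0.0, 168.7]
wrist_force: [-0.1, -0.9, -2.0]
grip_width: 0.0585
```

```bash
python3 tside.py | grep -v right
```

```text
27.65 [ 0.60138458 -0.31267418  0.07958599] [-0.05831088 -0.92422199 -1.96577896]
walls x [-0.07986401  0.07673686] y [-0.04425394  0.04601756]
left wall -0.08 33 z med 0.0285 y [0.0313 0.0418 0.0455]
left wall -0.045 21 z med 0.0269 y [0.0411 0.043  0.0459]
left wall -0.01 20 z med 0.0276 y [0.0394 0.0426 0.0456]
left wall 0.025 238 z med 0.3372 y [0.0254 0.0325 0.0584]
floor -0.08 87 z med 0.0106 y [-0.0253 -0.0043  0.0204]
floor -0.045 77 z med 0.0108 y [-0.0284 -0.0069  0.0134]
floor -0.01 72 z med 0.0108 y [-0.0274 -0.0085  0.0127]
floor 0.025 74 z med 0.0106 y [-0.0284 -0.0087  0.0135]
lip x by y [np.float64(-0.0815), np.float64(-0.084), np.float64(-0.0825)]
```

Request:
servo_tool(slide=[[-0.001,-0.0005,0],[0,0,0.001],[0,0,0.001],[0,0,0]], yaw=[0,0,0,0])

```text
t: 28.2
ee_pos: [0.6022, -0.3135, 0.0779]
tool_rot: [180.0, -0.0, 168.7]
wrist_force: [-0.3, 0.1, -2.2]
grip_width: 0.0587
```

Request:
servo_tool(slide=[[0,0,0],[0,0,0],[0,0,0],[0,0,0],[0,0,0]], yaw=[0,0,0,0,0], fingers=0.8, newtons=20)

```text
t: 28.82
ee_pos: [0.6024, -0.3136, 0.0781]
tool_rot: [180.0, 0.0, 168.7]
wrist_force: [0.1, 0.0, 0.5]
grip_width: 0.0767
```

Request:
servo_tool(slide=[[0,0,-0.015],[0,0,-0.03],[0,0,-0.045],[0,0,-0.045],[0,0,-0.045],[0,0,-0.03],[0,0,-0.02],[0.01,0.02,-0.01],[0.02,0.045,0],[0.02,0.06,0],[0.02,0.06,0],[0.02,0.06,0]], yaw=[0,0,0,0,0,0,0,0,0,0,0,0])

```text
t: 30.32
ee_pos: [0.5609, -0.0545, 0.3181]
tool_rot: [179.9, -0.0, 168.8]
wrist_force: [1.2, 0.4, -0.0]
grip_width: 0.0768
```

Request:
servo_tool(slide=[[0,0.06,0],[0,0.06,0],[0,0.06,0],[0,0.06,0],[0,0.06,0],[0,0.05,0],[0,0.03,0],[0,0.01,0],[0,0,0],[0,0,0]], yaw=[0,0,0,0,0,0,0,0,0,0])

```text
t: 31.58
ee_pos: [0.6392, 0.3222, 0.3186]
tool_rot: [-179.9, 0.0, 168.5]
wrist_force: [0.9, -0.1, -0.5]
grip_width: 0.0771
```

```bash
sed -i "s/box&=(P\[:,:,0\]<.63)/box\&=(P[:,:,0]<.63)\&(P[:,:,0]>.443)/" fin.py; python3 fin.py pics/f2.png; python3 tside.py | grep -E "lip|floor"
```

```text
tray 534 ((530.1412963867188, -299.7282409667969), (89.50593566894531, 160.7506103515625), 78.75503540039062)
handle 142 ((602.3848876953125, -313.6976013183594), (59.27949142456055, 13.763875007629395), 78.46746826171875)
in pad frame x [-0.07837555  0.08104402] y [-0.04522975  0.0434825 ]
green x [-0.08361758  0.06986775] y [-0.01497586  0.05496606]
white 275 ((507.4920959472656, 82.09169006347656), 69.98219299316406)
black 287 ((470.6654968261719, -79.09253692626953), 69.67057800292969)
floor -0.08 87 z med 0.0085 y [-0.0285 -0.0046  0.0243]
floor -0.045 82 z med 0.0089 y [-0.0281 -0.0077  0.0114]
floor -0.01 71 z med 0.0089 y [-0.0267 -0.0075  0.0119]
floor 0.025 66 z med 0.0089 y [-0.0264 -0.0068  0.0114]
lip x by y [np.float64(-0.0807), np.float64(-0.0815), np.float64(-0.0804)]
```

View pics/f2.png

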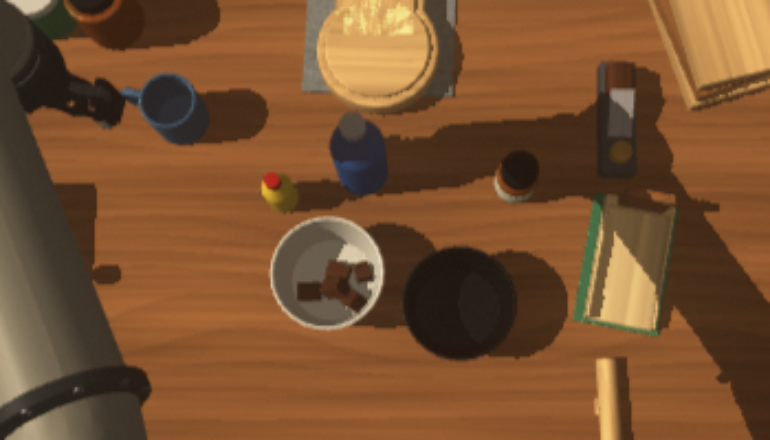

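```bash
python3 -c "from bench import hand_in; print(hand_in())"
```

```text
the job is handed in; nothing more can be done
None
```

The blocks are in the white tub and the empty tray is flat on the green pad. I handed the job in at about 32 s of the 59 s allowed.

**How it was done:** The tool could not tilt. I therefore gripped the handle across its 60 mm width instead of its thickness and carried the tray level to the white tub. There I eased the grip until the tray swung to about 42° and the blocks slid off. I then lowered the tray lip-first onto the pad until it lay flat, and released it. It came down about 6 mm off along its length, so I regripped it, shifted it and let go again.

**Last checks:**
- **Blocks:** the tray is empty and a cluster of blocks lies in the white tub. They overlap in the picture, so I could not count five separately. None are visible on the bench or in the black tub.
- **Tray:** it lies flat. It is about 1 to 1.5 mm off centre each way and within about 0.1° of the pad's long axis.
- **Tubs:** both are within about 0.5 mm of where they started.
- **Other things:** they look undisturbed in the last picture, but I did not measure them again.
- **Robot:** the gripper is open and clear of everything. The highest wrist force I saw was about 18 N, when pressing the tray flat.

I viewed 12 pictures, two over the budget of 10, because the placement had to be corrected.

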